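Refit the damper lever and open the bench extraction

TASK

The hand lever has been taken off the fume-extraction duct's butterfly damper. Pick it up, set it over the upright splined stem, feel for the one angle at which the splines match, and press it gently fully home onto the collar; then swing it counter-clockwise to its stop, so that it lies along the duct and the damper is fully open, and let go. Never force it onto or around the stem, do not lean on the duct, and leave the other things on the bench where they are.

Things in the scene. Friction and masses are not known exactly. Their poses are not given: they have to be found in the camera images.
- damper: Fixed grey plastic extraction duct: 90 mm pipe, axis 70 mm above the bench, reaching 0.17 m (flared inlet, -x) and 0.24 m (elbow, +x) from the stem; butterfly damper with 120 mm flanges in the middle. Origin on the bench right below the stem; x along the duct downstream, z up. Black index plate round the stem, 92 mm across, top 137 mm above the bench.
- seat (a point): Stem axis at the top of the collar (27 mm across) on which the seated hub rests, 145 mm above the bench; axes as the damper's, not turning with the stem. Above it the stem is a 16 mm core with five straight splines at 60 degree pitch and one blank place: splines 4.5 mm wide, 24 mm across the crests, 20 mm high.
- spline_top (a point): Stem axis at the top ends of the splines, 20 mm above the seat. The stem was left at an unknown angle, 5 to 57 degrees from closed towards open, to be seen or felt: the blank place lies opposite to where the lever's arm will point.
- nose (a point): Tip of the stem's plain round pilot nose, 28 mm above the seat: 16 mm across, its last 4 mm tapered to 10 mm. A dark line across it runs along the arm's direction.
- open_mark (a point): Pale tick on the index plate, 36 mm from the stem axis on the damper's +x side: the arm lies over it when the damper is fully open. The stem turns 90 degrees counter-clockwise (from above) from closed to open, with a hard stop inside at either end; it is stiff (0.12 N m) and stays where it is left.
- closed_mark (a point): Pale tick on the index plate, 36 mm from the stem axis on the damper's -y side: the arm lies over it when the damper is closed.
- lever: Loose cast-aluminium hand lever, about 0.22 kg, lying flat on the bench, right way up. Origin on the hub's bore axis at the underside; x from hub to arm's end, z up. Hub: block 46 mm (x) by 40 mm (y: two flat parallel sides to grip) by 26 mm high. Arm 18 mm wide, 12 mm thick, flush with the underside.
- lever_hub (a point): Centre of the hub on the bore axis, 13 mm above the underside; axes as the lever's. Seated, it is 13 mm above the seat. Search and press with 4 to 10 N, and turn with under 0.4 N m (3 N at the arm's end), stop included. Over 40 N between lever and stem on the way down, or 90 N in all on the splines and collar once home, damages them.
- bore (a point): Lower mouth of the hub's splined through-bore: five 6 mm slots at 60 degree pitch and a filled place opposite to the arm, so it fits at one angle only, with 4 degrees of play each way and 0.75 mm sideways; about 0.9 mm free all round the pilot nose. Unmatched, the hub rests on the spline ends, 20 mm above the collar; matched, it slides down.
- lever_end (a point): Centre of the round end (30 mm across, 14 mm thick) of the arm, 125 mm from the bore axis along the lever's x, 13 mm above the underside.
- jar: Bystander: white plastic jar, 68 mm across, 85 mm high; origin at the centre of its underside.
- rack: Bystander: white tube rack, 75 x 110 mm, with six capped tubes, 102 mm high in all; origin at the centre of its underside.
- spanner: Bystander: steel spanner lying on the bench, 160 mm long along its x; origin near the middle of its underside.
- collar: Bystander: loose grey pipe collar (ring), 66 mm across, 16 mm high, lying flat; origin at the centre of its underside.
Mind the look-alikes: they are no part of the job. There is more than one size of the lever; the job needs the middle-sized.

How it is judged:
On the way, in this order (a step that is already met when the one before it is completed fails the run):
1. the lever is seated: its hub fully down on the stem's collar (z of lever_hub in the frame of seat below 0.0155 m and horizontal distance between lever_hub and seat below 0.003 m and angle between lever_hub's own z axis and vertical below 0.08 rad), for 0.2 s.
2. the seated lever is swung to the open stop (z of lever_hub in the frame of seat below 0.0155 m and horizontal distance between lever_hub and seat below 0.003 m and x of lever_end in the frame of seat above 0.11 m and y of lever_end in the frame of seat above -0.018 m), for 0.2 s.
At the end, for the whole second after the job is handed in: Lever seated: hub centre less than 15.5 mm above the collar (2.5 mm slack), within 3 mm of the stem's axis, tilt under 0.08 rad; arm swung to the open stop along the duct (its end at most 18 mm, about 8 degrees, short of the duct's line); lever at rest, let go (all of step 2 and angle between lever_hub's own z axis and vertical below 0.08 rad and linear speed of lever below 0.02 m/s); the robot touches nothing.
It fails at once if lever forced on to unmatched splines: over 40 N between lever and damper before it is seated (contact force between lever and damper above 40 N and z of lever_hub in the frame of seat above 0.0155 m).
It fails at once if lever forced down or round against its stop: over 90 N in all between lever and damper (contact force between lever and damper above 90 N).
It fails at once if robot leaning on the duct, damper or stem: more than 20 N (contact force between the arm and damper above 20 N).
It fails at once if a bystander (jar, tube rack, spanner, pipe collar) moved more than 30 mm (distance of any of jar, rack, spanner, collar from where it was at the start of the episode above 0.03 m).
It also fails if it takes over 72 s, if anything falls off the work surface, if the arm or the gripper's body presses on something with over 40 N, if the wrist force passes 120 N, or if a joint passes its speed limit or range.

ROBOT

A 6-joint arm with a two-finger parallel gripper is mounted at the origin on the work surface. World frame = base frame: x ahead of the robot, y to its left, z up, the work surface at z = 0. Lengths are in m, angles in rad, forces in N, time in s.
With the tool pointing down it reaches from about 0.375 to 0.9 m from the base axis. Payload 3.1 kg.
Tool frame: the origin (TCP) lies on the centre line of the jaws, within the pads' length; the fingertips stand robot.finger_overhang ahead of it and the grasp point (between the pads) lies 2 mm behind it (robot.finger_overhang is the distance from the TCP to the fingertips, in m); z points along the fingers, y is the direction in which the jaws open and shut (so a half turn about z gives the same grasp; the last joint's range is limited). The gripper opens to 87 mm and grips with 3 to 60 N. Pads are 19 mm wide; open, the fingers measure 117 mm over their backs; the gripper's body (75 mm by 190 mm) begins 51 mm behind the grasp point.
Start: joints at [-1.417, 0.527, 1.433, -0, 1.181, -0.178], TCP at [0.204, -0.591, 0.24] pointing down, gripper open.
Joint ranges: [-3.08, 3.08], [-0.75, 2.2], [0.22, 2.44], [-1.43, 4.57], [0, 2.65], [-2.85, 2.85]. Speed limits (rad/s): [2.79, 2.79, 3.14, 3.14, 3.14, 3.14].

INTERFACE

Orientations are given as a unit quaternion [x, y, z, w].
In Python, from rig import robot gives the robot as it stands. The module is installed in compiled form; this text tells all that it offers.
- The arm moves only by the tool step_arm, never from a script. Its arguments are lists of equal length, an entry for each row: "slide": the shift along the tool's x, y, z in mm, a list of three; "twist": the turn about the tool's z in degrees. A call has 1 to 20 rows; each row shifts and turns the commanded pose from where the row before left it, along the tool's axes as they then stand; what a row does not reach is not made up. A row lasts 1/12 s, in which the tool goes at most 41.7 mm and 7.16 degrees, less where a joint would pass 70% of its speed; a pose out of reach is approached as far as the arm can. A call is refused whole if a number of a shift passes 41.7 or a number of a turn 7.16, either way. A call with a gripper value outside its range is refused whole. "jaw" is the finger opening in mm, from 0 to 87, set as the call begins (left out, the last holds). The fingers move at their own pace and stop on an object; "force" is the grip in N (left out, the last holds). Time passes only in rows, so rows that do not move let the fingers close. It gives the time, the measured TCP pose, the force and the opening at its end, in the units of the state.
- robot.get_obs(): the state, without advancing time (a new reading comes with each control period).
- robot.camera(name): name is "side" or "top" or "wrist"; returns a dict with "color" (480x640x3 uint8, blue, green, red), "depth" (480x640 float32, m along the optical axis (not along the pixel's ray), 0 where there is no reading), "camera_matrix" (3x3 intrinsics, pixels), "k1" (the pictures are not rectified: a ray, as slopes to the right and down, at radius r is drawn at 1 + k1 r^2 times it, then the intrinsics apply), "origin" and "orientation" of the camera in the world. Camera axes: x right, y down, z forward; pixel columns grow to the right and rows downward; lengths in m; the calibration is good to about 2 mm. A picture is of the moment at which its call begins.
- robot.hand_in(): hands the job in, once; it reports no verdict.
The state is a dict: "time": time; "q": joint angles; "joint_velocities": joint speeds; "joint_torque": joint torques, N m; "position": TCP position; "tool_rot": TCP orientation; "ft_force": force on the tool from outside, world axes, zero at the start; "moment": the same for the moment, N m; "grip_width": finger opening in m.
Only numpy, scipy, OpenCV 4.12 (cv2) and the standard library are available. Lean on these libraries where they do the work, as an engineer would, in place of code of your own. Each camera call takes 0.05 s, during which the arm holds its last target.

## Working session

There is one attempt and no reset: what is moved stays moved. The work goes in short steps, Python scripts to look and compute and a tool call to move; the robot and the scene stay as the last step left them, time stands still between calls to the robot, and variables do not carry over. Pictures are saved under pics/ and viewed, and the job is handed in when it is done.

Besides the shell and the picture viewer there is one more tool, called after "Request:" as a command line: name --pt "numbers of a row" for each row, then --argument value for the rest. step_arm: Moves the arm, as the interface text tells. Its arguments: {"type":"object","properties":{"slide":{"type":"array","items":{"type":"array","items":{"type":"number"}}},"twist":{"type":"array","items":{"type":"number"}},"jaw":{"type":"number"},"force":{"type":"number"}},"required":["slide","twist"]}

```bash
mkdir -p pics; cat > h.py <<'E'
import numpy as np, cv2
from scipy.spatial.transform import Rotation as R
from rig import robot
def cam(n):
    c=robot.camera(n); np.savez('pics/'+n+'_last.npz',**{k:v for k,v in c.items()}); return c
def load(n): 
    d=np.load('pics/'+n+'_last.npz'); return {k:d[k] for k in d.files}
def rays(c,uv):
    uv=np.asarray(uv,float).reshape(-1,1,2)
    k=float(c['k1']); n=cv2.undistortPoints(uv,np.array(c['camera_matrix'],float),np.array([k,0,0,0.])).reshape(-1,2)
    return np.c_[n,np.ones(len(n))]
def Rc(c):
    o=np.array(c['orientation'],float); return R.from_quat(o).as_matrix() if o.size==4 else o
def onz(c,uv,z):
    d=rays(c,uv)@Rc(c).T; o=np.array(c['origin']); return o+d*((z-o[2])/d[:,2])[:,None]
def bydepth(c,uv):
    uv=np.asarray(uv).reshape(-1,2); r=rays(c,uv); z=c['depth'][uv[:,1].astype(int),uv[:,0].astype(int)]
    return np.array(c['origin'])+(r*z[:,None])@Rc(c).T
def proj(c,p):
    p=(np.asarray(p,float).reshape(-1,3)-np.array(c['origin']))@Rc(c); r=p[:,:2]/p[:,2:]
    r=r*(1+float(c['k1'])*(r**2).sum(1))[:,None]; K=np.array(c['camera_matrix']); return r*[K[0,0],K[1,1]]+K[:2,2]
E
python3 - <<'E'
from h import *
print(robot.get_obs(), robot.finger_overhang)
for n in ['top','side','wrist']:
    c=cam(n); cv2.imwrite(f'pics/{n}0.png',c['color']); print(n,c['camera_matrix'],c['k1'],c['origin'],c['orientation'])
E
```

```text
{'time': 0.0, 'q': array([-1.41649098e+00,  5.28450232e-01,  1.43391432e+00,  9.01829322e-06,
        1.18137041e+00, -1.78471812e-01]), 'joint_velocities': array([ 0.00133991,  0.00018936,  0.00087605, -0.00053199, -0.00084518,
       -0.00132947]), 'joint_torque': array([ 1.09203636e-03, -4.40040314e+01, -1.76590705e+01,  6.31712261e-02,
        5.80286491e-02, -1.52104994e-04]), 'position': array([ 0.20410635, -0.58999714,  0.23857755]), 'tool_rot': array([ 9.86189046e-01,  1.65620102e-01,  1.71120846e-05, -1.07102550e-03]), 'ft_force': array([-0.2741125 , -0.43960576, -0.38578328]), 'moment': array([ 0.06379447, -0.01795495, -0.02290659]), 'grip_width': 0.08716108110571692} 0.017
top [[563.57377645   0.         326.23765795]
 [  0.         563.57377645 237.03135451]
 [  0.           0.           1.        ]] -0.027732351879751017 [0.47975196 0.00803104 1.58640834] [-0.69999105  0.71224977 -0.03495493  0.0386127 ]
side [[480.02326959   0.         313.70143812]
 [  0.         480.02326959 247.15786245]
 [  0.           0.           1.        ]] -0.10305780239089668 [0.2966546  1.00974929 0.95550433] [-0.15824512  0.88425276 -0.43379865  0.06981604]
wrist [[394.58968308   0.         317.53836511]
 [  0.         394.58968308 231.29747285]
 [  0.           0.           1.        ]] -0.06082787208884226 [ 0.27831502 -0.56486665  0.38289117] [ 0.80601276 -0.57406077 -0.08448916  0.11687277]
```

View pics/top0.png

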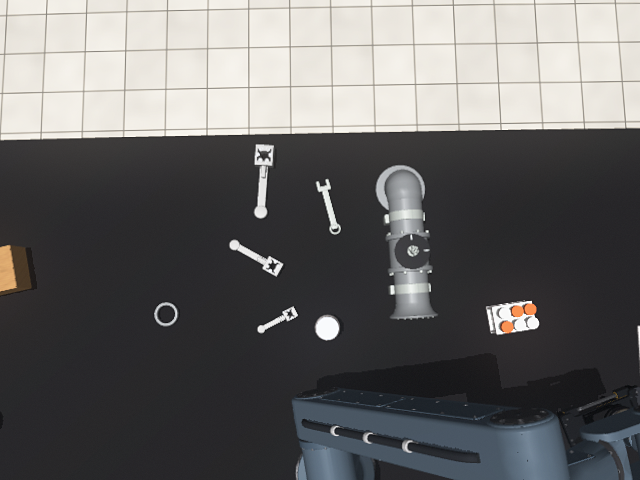

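View pics/side0.png

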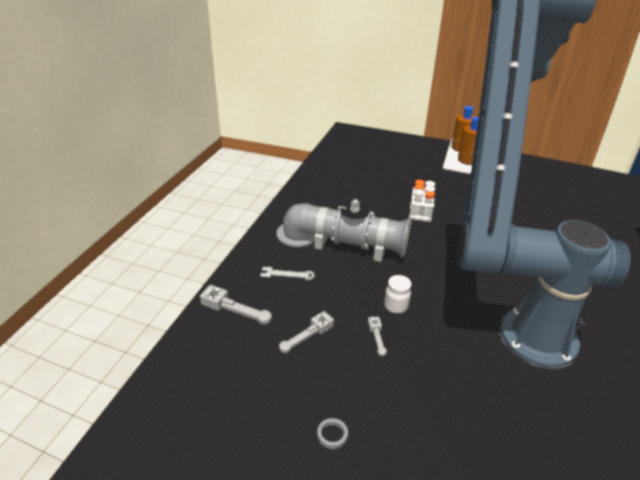

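View pics/wrist0.png

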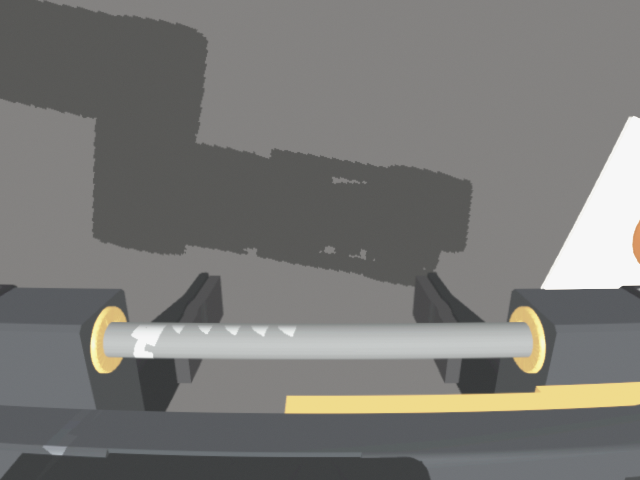

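The top view shows three levers, with hubs at (264,155) large, (272,266) middle and (290,313) small. The stem is at (412,251), with index ticks up (image) and right of it. I'll measure the middle lever and the stem.

```bash
python3 - <<'E'
from h import *
c=load('top')
im=c['color']; g=cv2.cvtColor(im,cv2.COLOR_BGR2GRAY)
m=(g>110).astype(np.uint8); m[:138]=0
n,l,s,ce=cv2.connectedComponentsWithStats(m)
for i in range(1,n):
    if s[i,4]>60: print(i,s[i],ce[i])
for name,(u,v) in dict(hub=(272,266),end=(235,245),lh=(264,155),le=(261,212),sh=(290,313),se=(262,329)).items():
    print(name,onz(c,[[u,v]],0.026 if 'h' in name else .02)[0], bydepth(c,[[u,v]])[0])
print('stem',onz(c,[[412,251]],0.173), bydepth(c,[[412,251]]))
for nm,(x,y,w,h) in dict(lev=(215,225,80,60),stem=(380,220,64,60)).items():
    cv2.imwrite(f'pics/{nm}_z.png',cv2.resize(im[y:y+h,x:x+w],(800,int(800*h/w)),interpolation=cv2.INTER_CUBIC)[:600])
E
```

```text
1 [  0 138  81   3 125] [ 32.544 138.376]
2 [254 144  20  75 778] [262.28791774 177.85989717]
3 [376 165  49  45 570] [393.72982456 182.54912281]
4 [ 384  172   50  148 3824] [407.04341004 245.84388075]
5 [316 179  25  56 421] [328.40855107 205.58194774]
6 [229 240  54  37 500] [256.938 257.306]
7 [  0 245  17  47 599] [  6.3639399 269.1869783]
8 [407 245  12  12 104] [412.35576923 250.34615385]
11 [ 486  300   53   35 1315] [512.07072243 317.1338403 ]
12 [154 302  24  24 192] [165.17708333 313.69270833]
13 [257 306  41  27 295] [278.0779661  319.56949153]
14 [315 315  24  26 481] [326.58627859 327.2952183 ]
21 [ 513  430   37   50 1331] [531.32006011 455.17731029]
23 [600 433  20   9 115] [609.2        437.09565217]
27 [402 440  11  13  79] [405.98734177 445.86075949]
30 [315 446  22  34 526] [325.4581749  463.89543726]
32 [296 457  11  23 154] [300.68831169 470.56493506]
hub [0.56477024 0.16639789 0.026     ] [0.56614165 0.16895248 0.00082936]
end [0.62556865 0.2701265  0.02      ] [0.62668854 0.27213943 0.00796979]
lh [0.87943691 0.18693873 0.026     ] [0.88447719 0.18919488 0.00632225]
le [0.7174246  0.19688561 0.02      ] [0.71805983 0.19739037 0.01581342]
sh [0.4347212  0.11786461 0.026     ] [ 4.33967347e-01  1.19703311e-01 -1.22438954e-04]
se [0.39208395 0.19588225 0.02      ] [0.39122853 0.19771522 0.00471567]
stem [[ 0.58834199 -0.20092207  0.173     ]] [[ 0.58877405 -0.20175346  0.16737633]]
```

View pics/lev_z.png

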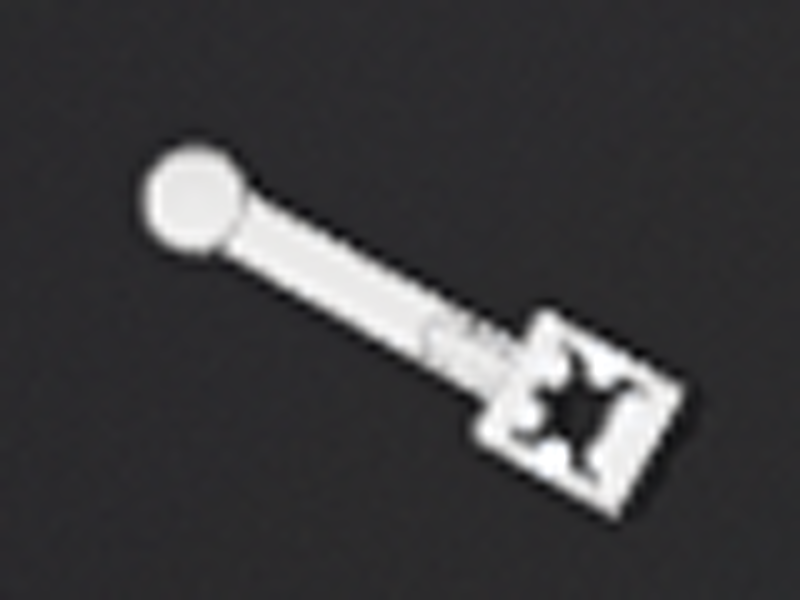

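View pics/stem_z.png

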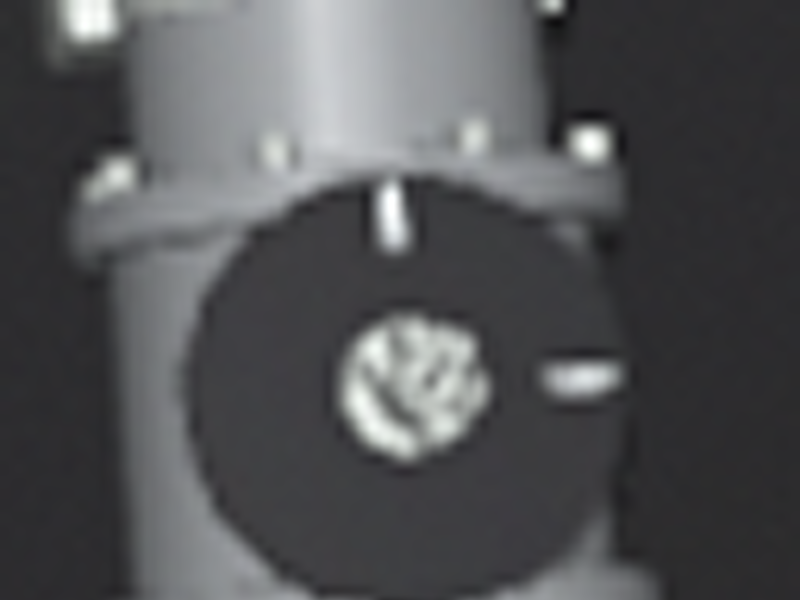

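```bash
cat >> h.py <<'E'
def toolR(): return R.from_quat(robot.get_obs()['tool_rot']).as_matrix()
def delta(p,yaw=None):
    o=robot.get_obs(); M=toolR(); d=(np.array(p)-o['position'])@M*1000
    y=np.degrees(np.arctan2(M[1,0],M[0,0])); print('slide mm',d.round(1),'yaw',y.round(2),'twist needed', None if yaw is None else round((y-yaw+180)%360-180,2))
E
python3 - <<'E'
from h import *
c=load('wrist'); o=robot.get_obs(); M=toolR()
print('cam off tool',(np.array(c['origin'])-o['position'])@M,'axis in tool',Rc(c)[:,2]@M, 'tool axes',M.round(3).tolist())
t=load('top'); s=load('side')
off=-0.45
hub=[215+57.95+off,225+41.3+off]; end=[215+19.5+off,225+19.8+off]
H=onz(t,[hub],.026)[0];E=onz(t,[end],.02)[0]; print('hub',H,'end',E,np.linalg.norm((E-H)[:2]),np.degrees(np.arctan2(*(E-H)[[1,0]])))
for nm,uv in dict(open=(380+392/12.5-.46,220+215/12.5-.46),closed=(380+582/12.5-.46,220+380/12.5-.46)).items(): print(nm,onz(t,[uv],.137))
A=onz(t,[[380+405/12.5-.46,220+385/12.5-.46]],.165);print('stem',A)
# plate circle
# side view reproject check
print('side proj hub,end,nose',proj(s,[H,E,[*A[0,:2],.173]]))
v=Rc(c)[:,2]@M
# want camera 0.22 above nose, with yaw 19: TCP pos
z=np.array([A[0,0],A[0,1],.17]); d=Rc(c)[:,2]
camp=z-d*0.24; tcp=camp-(np.array(c['origin'])-o['position']); print('tcp',tcp); delta(tcp)
E
```

```text
cam off tool [ 7.84098395e-02  9.85654159e-05 -1.44063916e-01] axis in tool [-2.85650756e-01 -4.02960967e-04  9.58333701e-01] tool axes [[0.945, 0.327, -0.0], [0.327, -0.945, 0.002], [0.0, -0.002, -1.0]]
hub [0.56516237 0.16500771 0.026     ] end [0.6274398  0.27278796 0.02      ] 0.12447915446197631 59.97987699964601
open [[ 0.6281135  -0.20461019  0.137     ]]
closed [[ 0.59320253 -0.24271191  0.137     ]]
stem [[ 0.59063253 -0.20200762  0.165     ]]
side proj hub,end,nose [[322.1041975  318.89520727]
 [284.84788099 343.20614684]
 [354.83397173 200.59208172]]
tcp [ 0.58134392 -0.20536442  0.25593354]
slide mm [ 482.2 -240.5  -16.6] yaw 19.07 twist needed None
```

Request:
step_arm --pt "33.5 -16.7 -1.1" --pt "33.5 -16.7 -1.1" --pt "33.5 -16.7 -1.1" --pt "33.5 -16.7 -1.1" --pt "33.5 -16.7 -1.1" --pt "33.5 -16.7 -1.1" --pt "33.5 -16.7 -1.1" --pt "33.5 -16.7 -1.1" --pt "33.5 -16.7 -1.1" --pt "33.5 -16.7 -1.1" --pt "33.5 -16.7 -1.1" --pt "33.5 -16.7 -1.1" --pt "33.5 -16.7 -1.1" --pt "33.5 -16.7 -1.1" --pt "13 -6.5 0" --pt "0 0 0" --pt "0 0 0" --twist '[0, 0, 0, 0, 0, 0, 0, 0, 0, 0, 0, 0, 0, 0, 0, 0, 0]'

```text
time: 1.57
position: [0.581, -0.2057, 0.2544]
tool_rot: [0.986, 0.167, -0.001, -0.0]
ft_force: [-0.1, -0.3, 0.7]
grip_width: 0.0868
```

```bash
python3 - <<'E'
from h import *
c=cam('wrist'); cv2.imwrite('pics/wrist1.png',c['color']); o=robot.get_obs(); print(o['time'],o['position'],o['q'])
uv=proj(c,[[.5906,-.202,.173]])[0]; print(uv)
x,y=int(uv[0])-80,int(uv[1])-60
cv2.imwrite('pics/wrist1z.png',cv2.resize(c['color'][y:y+120,x:x+160],(800,600),interpolation=cv2.INTER_CUBIC)); print(x,y)
E
```

```text
1.6167 [ 0.58041319 -0.20651825  0.25445354] [-5.22522082e-01  5.00069450e-01  1.43844613e+00 -1.09866635e-03
  1.20447762e+00  7.15658198e-01]
[316.86001025 232.50638934]
236 172
```

View pics/wrist1.png

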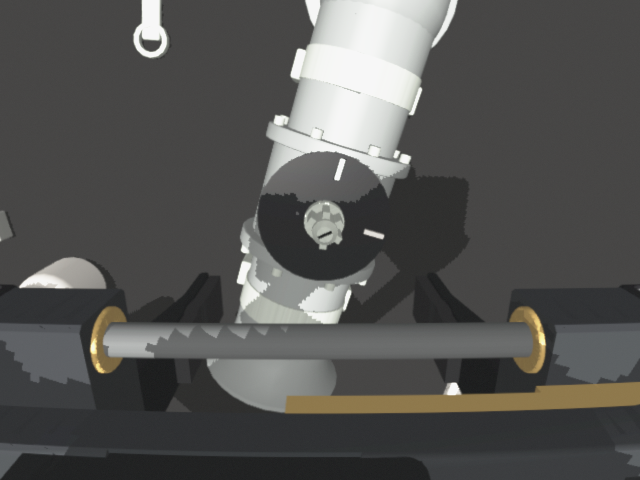

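View pics/wrist1z.png

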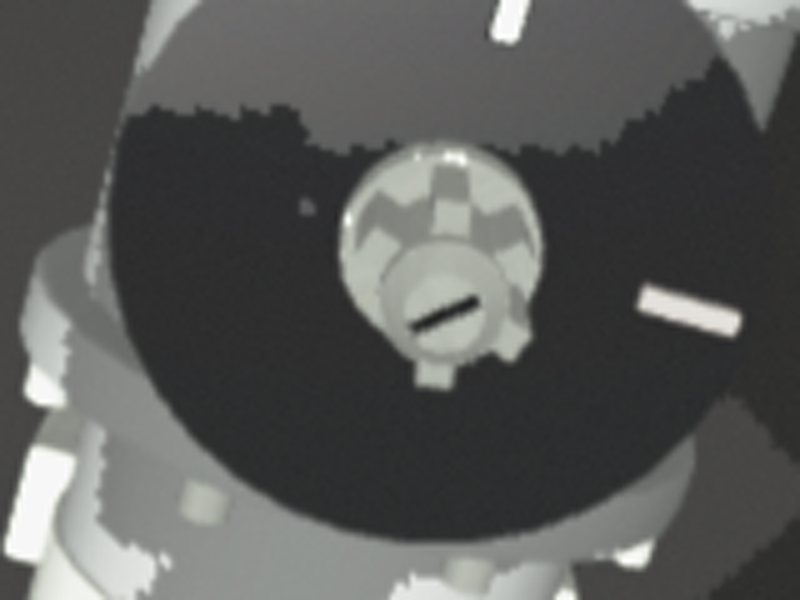

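The wrist picture shows the dark line at zoom (412,330)–(480,300) and the blank place at lower left. The arm direction is therefore up-right, between the two ticks. I'll turn these into positions and angles.

```bash
python3 - <<'E'
from h import *
c=load('wrist'); z=lambda u,v:[236+(u+.5)/5-.5,172+(v+.5)/5-.5]
im=c['color'][172:292,236:396]; g=cv2.cvtColor(cv2.resize(im,(800,600),interpolation=cv2.INTER_CUBIC),cv2.COLOR_BGR2GRAY)
m=np.zeros_like(g); m[285:345,395:495]=(g[285:345,395:495]<100)*255
cs,_=cv2.findContours(m,cv2.RETR_EXTERNAL,cv2.CHAIN_APPROX_NONE)
k=max(cs,key=cv2.contourArea); r=cv2.minAreaRect(k); print(r)
P=[];b=cv2.boxPoints(r); b=b[np.argsort(b[:,0])]; a,d=b[:2].mean(0),b[2:].mean(0)
L=onz(c,[z(*a),z(*d)],.173); dd=L[1]-L[0]; print('line',L,np.linalg.norm(dd),'yaw',np.degrees(np.arctan2(dd[1],dd[0])),'centre',L.mean(0))
N=onz(c,[z(445,314)],.173)[0]; print('nose circ',N)
T=onz(c,[z(508,20),z(690,311)],.137); print('ticks open,closed',T)
# depth check
print('plate depth pts',bydepth(c,[[300,200],[280,240]]),'nose depth',bydepth(c,[[np.round(z(430,305))]])) if 0 else None
S=onz(c,[z(436,385),z(452,172)],.165)
# plate ellipse
gg=cv2.cvtColor(c['color'],cv2.COLOR_BGR2GRAY); print(bydepth(c,np.array([[290,240],[350,265],[325,233]])))
E
```

```text
((444.3707275390625, 314.1982727050781), (13.26194953918457, 72.21853637695312), 66.80140686035156)
line [[ 0.58796532 -0.20353433  0.173     ]
 [ 0.59393209 -0.20984673  0.173     ]] 0.0086861274512461 yaw -46.61233555356066 centre [ 0.59094871 -0.20669053  0.173     ]
nose circ [ 0.59100325 -0.20676003  0.173     ]
ticks open,closed [[ 0.62204159 -0.20531527  0.137     ]
 [ 0.59231823 -0.24301218  0.137     ]]
[[ 0.56822541 -0.18971004  0.13477293]
 [ 0.56480367 -0.23592282  0.13582414]
 [ 0.59220291 -0.20656936  0.17405216]]
```

```bash
python3 - <<'E'
from h import *
out={}
for n,(x0,y0,x1,y1) in dict(wrist=(250,140,400,290),top=(384,225,440,275)).items():
    c=load(n); g=cv2.cvtColor(c['color'],cv2.COLOR_BGR2GRAY).astype(int); sub=g[y0:y1,x0:x1]
    f=4; s=cv2.resize(sub.astype(np.uint8),None,fx=f,fy=f,interpolation=cv2.INTER_CUBIC)
    nn,l,st,ce=cv2.connectedComponentsWithStats((s>(190 if n=='wrist' else 120)).astype(np.uint8))
    for i in range(1,nn):
        if 40<st[i,4]<2500:
            uv=[(ce[i,0]+.5)/f-.5+x0,(ce[i,1]+.5)/f-.5+y0]; print(n,st[i],np.round(uv,2),onz(c,[uv],.137)[0].round(4))
s=load('side'); cv2.imwrite('pics/sidez.png',cv2.resize(s['color'][185:245,315:395],(800,600),interpolation=cv2.INTER_CUBIC))
E
```

```text
wrist [574  42  26  30 483] [395.91 153.71] [ 0.6484 -0.2368  0.137 ]
wrist [ 338   74   44   88 1894] [339.38 168.98] [ 0.6267 -0.2052  0.137 ]
wrist [521 145   9  11  87] [380.85 177.02] [ 0.6308 -0.2331  0.137 ]
wrist [297 249  25  12 193] [326.75 203.24] [ 0.602 -0.205  0.137]
wrist [220 297   8  16  91] [305.47 215.56] [ 0.5891 -0.1942  0.137 ]
wrist [ 457  360   78   35 1204] [373.46 233.89] [ 0.5922 -0.2429  0.137 ]
wrist [  0 492   5  19  78] [250.04 264.74] [ 0.542  -0.1685  0.137 ]
wrist [   6  522   63   78 2324] [258.11 283.27] [ 0.5301 -0.178   0.137 ]
wrist [436 563  28  18 328] [362.42 282.67] [ 0.5553 -0.249   0.137 ]
wrist [ 72 571   8  11  63] [268.53 283.7 ] [ 0.5323 -0.1852  0.137 ]
wrist [  0 580  20  20 237] [251.32 287.69] [ 0.5251 -0.1743  0.137 ]
wrist [260 587  50  13 342] [320.48 288.49] [ 0.5411 -0.2219  0.137 ]
wrist [337 586  21  14 168] [336.18 288.14] [ 0.5451 -0.2325  0.137 ]
top [  93   81   47   46 1519] [412.5  250.35] [ 0.5928 -0.2076  0.137 ]
top [159  96  23  11 198] [426.08 249.79] [ 0.5936 -0.2427  0.137 ]
top [173 179  19  14 179] [429.22 271.04] [ 0.5387 -0.2488  0.137 ]
```

View pics/sidez.png

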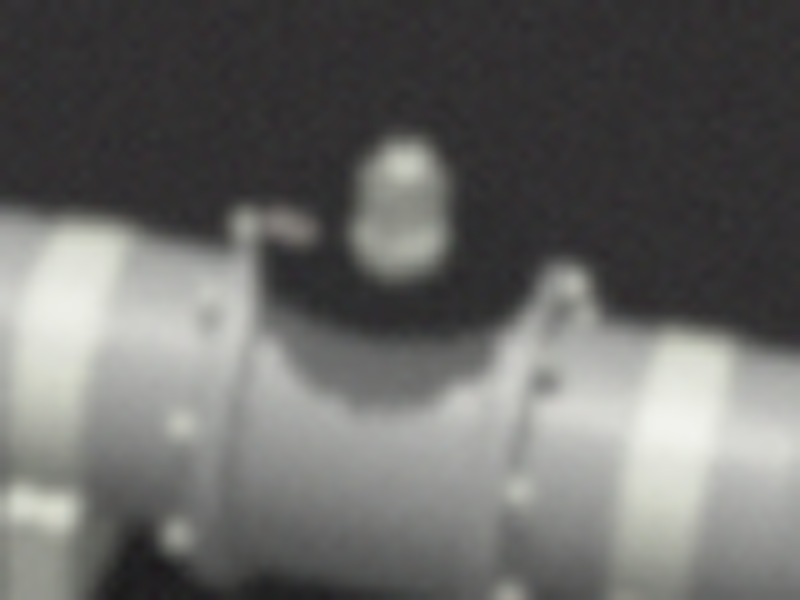

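Stem from the wrist ticks and nose agrees within 0.3 mm: (0.591,-0.207). Duct yaw is 2.5° and the stem's arm yaw is −46.6°, which is 41° from closed. Next I go over the lever hub and look at it.

```bash
python3 - <<'E'
from h import *
delta([.565,.165,.145],60)
E
```

```text
slide mm [ 107.1 -356.1  109.4] yaw 19.08 twist needed -40.92
```

Request:
step_arm --pt "10.7 -35.6 0" --pt "10.7 -35.6 0" --pt "10.7 -35.6 0" --pt "10.7 -35.6 0" --pt "10.7 -35.6 0" --pt "10.7 -35.6 0" --pt "10.7 -35.6 0" --pt "10.7 -35.6 0" --pt "10.7 -35.6 0" --pt "10.7 -35.6 0" --pt "0 0 18" --pt "0 0 18" --pt "0 0 18" --pt "0 0 18" --pt "0 0 18" --pt "0 0 19" --pt "0 0 0" --pt "0 0 0" --pt "0 0 0" --twist '[0, 0, 0, 0, 0, 0, 0, 0, 0, 0, -6.8, -6.8, -6.8, -6.8, -6.8, -6.9, 0, 0, 0]'

```text
time: 3.2
position: [0.5668, 0.1641, 0.1468]
tool_rot: [0.867, 0.498, 0.0, 0.0]
ft_force: [-0.2, 0.2, 0.3]
grip_width: 0.0869
```

```bash
python3 - <<'E'
from h import *
c=cam('wrist'); cv2.imwrite('pics/wrist2.png',c['color']); o=robot.get_obs(); print(o['time'],o['position'],o['ft_force']); delta([.565,.165,.021],60)
print(proj(c,[[.565,.165,.026],[.627,.273,.02]]))
E
```

```text
3.25 [0.56711785 0.16447019 0.14724609] [-0.23956606  0.81842198  1.03349581]
slide mm [ -0.8  -2.3 126.2] yaw 59.77 twist needed -0.23
[[314.48110524 230.7649535 ]
 [312.71471483  39.88773244]]
```

View pics/wrist2.png

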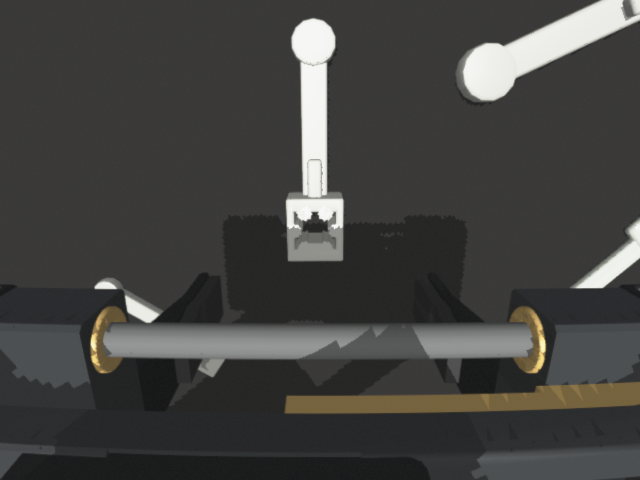

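The hub's top face spans columns 287–343 and rows 199–261, so its centre is (315,230). That matches the prediction of (314.5,230.8). The arm's end is at (313.5,42).

```bash
python3 - <<'E'
from h import *
c=load('wrist'); g=cv2.cvtColor(c['color'],cv2.COLOR_BGR2GRAY)
print([ (r,int(g[r,300])) for r in range(190,204)],[ (r,int(g[r,300])) for r in range(257,266)],[(k,int(g[215,k])) for k in list(range(284,290))+list(range(340,347))])
P=onz(c,[[286.5,199.5],[343,199.5],[287.5,261.5],[343.5,261.5]],.026); print(P,np.linalg.norm(P[0]-P[1]),np.linalg.norm(P[0]-P[2]))
H=P.mean(0); E=onz(c,[[313.5,42]],.02)[0]; d=E-H; yw=np.degrees(np.arctan2(d[1],d[0])); print(H,E,np.hypot(*d[:2]),yw)
x=P[:2].mean(0)-P[2:].mean(0); print(np.degrees(np.arctan2(x[1],x[0])))
delta([H[0],H[1],.0215],yw)
E
```

```text
[(190, 57), (191, 67), (192, 97), (193, 120), (194, 121), (195, 124), (196, 124), (197, 125), (198, 144), (199, 205), (200, 236), (201, 242), (202, 242), (203, 242)] [(257, 143), (258, 143), (259, 141), (260, 125), (261, 78), (262, 43), (263, 38), (264, 37), (265, 40)] [(284, 58), (285, 68), (286, 133), (287, 220), (288, 238), (289, 239), (340, 239), (341, 236), (342, 216), (343, 123), (344, 56), (345, 46), (346, 56)]
[[0.55975316 0.1939239  0.026     ]
 [0.59316458 0.17440766 0.026     ]
 [0.53663972 0.15492984 0.026     ]
 [0.5713387  0.13466371 0.026     ]] 0.03869376022822155 0.04532954638994813
[0.56522404 0.16448128 0.026     ] [0.6267931  0.27166318 0.02      ] 0.12360707769463862 60.125420880807745
60.28465301817008
slide mm [ -1.1  -1.9 125.7] yaw 59.77 twist needed -0.35
```

Request:
step_arm --pt "-1.1 -1.9 25" --pt "0 0 30" --pt "0 0 30" --pt "0 0 25" --pt "0 0 10" --pt "0 0 5" --pt "0 0 0" --pt "0 0 0" --twist '[-0.35, 0, 0, 0, 0, 0, 0, 0]'

```text
time: 3.92
position: [0.5652, 0.1654, 0.0223]
tool_rot: [0.865, 0.502, 0.001, 0.001]
ft_force: [0.6, -1.1, -0.1]
grip_width: 0.0869
```

```bash
python3 - <<'E'
from h import *
o=robot.get_obs(); print(o['position'],o['ft_force']); delta([.5652,.1645,.0215],60.1)
E
```

```text
[0.56517901 0.1653945  0.02233433] [ 0.6385928  -1.12610328 -0.08706168]
slide mm [-0.8  0.5  0.8] yaw 60.29 twist needed 0.19
```

Request:
step_arm --pt "0 0 0" --pt "0 0 0" --pt "0 0 0" --pt "0 0 0" --pt "0 0 0" --pt "0 0 0" --pt "0 0 0" --pt "0 0 0" --pt "0 0 0" --pt "0 0 0" --twist '[0, 0, 0, 0, 0, 0, 0, 0, 0, 0]' --jaw 30 --force 45

```text
time: 4.75
position: [0.5641, 0.1653, 0.0209]
tool_rot: [0.865, 0.502, 0.0, 0.0]
ft_force: [0.7, -0.0, -0.4]
grip_width: 0.0394
```

Gripped at 39.4 mm (40 expected). Lifting and looking.

Request:
step_arm --pt "0 0 -10" --pt "0 0 -20" --pt "0 0 -40" --pt "0 0 -40" --pt "0 0 -40" --pt "0 0 -40" --pt "0 0 -40" --pt "0 0 -20" --pt "0 0 0" --pt "0 0 0" --twist '[0, 0, 0, 0, 0, 0, 0, 0, 0, 0]'

```text
time: 5.58
position: [0.5636, 0.1654, 0.2721]
tool_rot: [0.865, 0.502, 0.001, 0.0]
ft_force: [-0.0, -0.7, -3.5]
grip_width: 0.0398
```

```bash
python3 - <<'E'
from h import *
c=cam('wrist'); cv2.imwrite('pics/wrist3.png',c['color']);o=robot.get_obs(); print(o)
s=cam('side'); cv2.imwrite('pics/side3.png',s['color'])
E
```

```text
{'time': 5.6333, 'q': array([ 9.51850416e-02,  4.42229770e-01,  1.49549953e+00, -6.39495486e-05,
        1.20643363e+00,  6.13222525e-01]), 'joint_velocities': array([ 0.00047037,  0.03703516,  0.02723263, -0.00139002,  0.00142054,
       -0.00106121]), 'joint_torque': array([ 2.55034474e-02, -4.37757146e+01, -2.00637460e+01,  1.51468241e-01,
       -1.41957114e-01,  5.05422082e-03]), 'position': array([0.56243459, 0.16518506, 0.27014452]), 'tool_rot': array([ 8.64625276e-01,  5.02415644e-01, -1.17998585e-03, -5.10003394e-04]), 'ft_force': array([-0.58453046, -0.25876046, -2.77718305]), 'moment': array([-0.14667894, -0.02828096,  0.0158424 ]), 'grip_width': 0.03976290259277942}
```

View pics/wrist3.png

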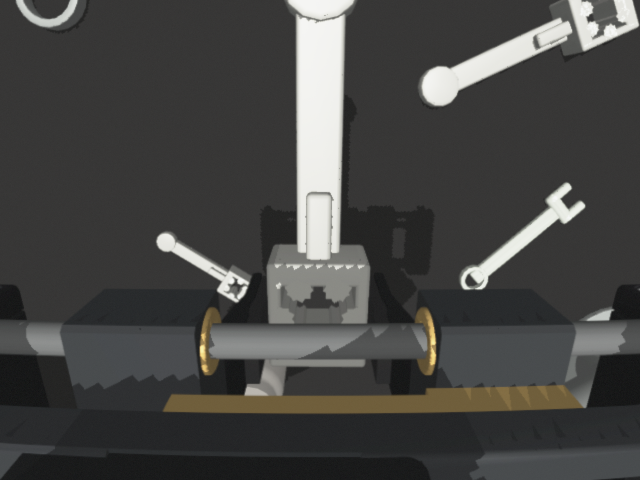

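View pics/side3.png

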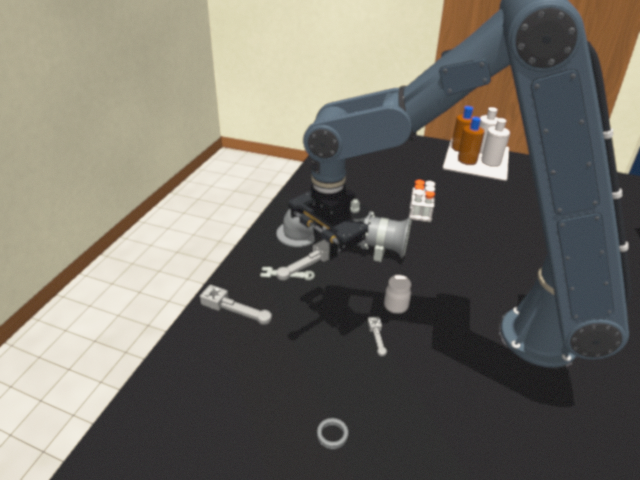

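```bash
python3 - <<'E'
from h import *
c=load('wrist'); g=cv2.cvtColor(c['color'],cv2.COLOR_BGR2GRAY)
for col in (280,357): print(col,[(r,int(g[r,col])) for r in list(range(240,275,1))],[(r,int(g[r,col])) for r in range(358,374)])
for row in (275,300): print(row,[(k,int(g[row,k])) for k in list(range(258,275))+list(range(362,378))])
cv2.imwrite('pics/w3z.png',cv2.resize(c['color'][235:385,218:418],(800,600),interpolation=cv2.INTER_CUBIC))
E
```

```text
280 [(240, 37), (241, 37), (242, 37), (243, 51), (244, 84), (245, 111), (246, 114), (247, 116), (248, 115), (249, 116), (250, 115), (251, 117), (252, 117), (253, 117), (254, 118), (255, 118), (256, 119), (257, 118), (258, 114), (259, 110), (260, 117), (261, 119), (262, 121), (263, 137), (264, 172), (265, 185), (266, 143), (267, 137), (268, 137), (269, 137), (270, 138), (271, 138), (272, 137), (273, 137), (274, 137)] [(358, 114), (359, 121), (360, 134), (361, 137), (362, 136), (363, 136), (364, 134), (365, 126), (366, 118), (367, 119), (368, 119), (369, 118), (370, 119), (371, 119), (372, 118), (373, 119)]
357 [(240, 36), (241, 37), (242, 36), (243, 39), (244, 61), (245, 97), (246, 112), (247, 114), (248, 114), (249, 113), (250, 114), (251, 114), (252, 115), (253, 114), (254, 115), (255, 116), (256, 115), (257, 116), (258, 117), (259, 118), (260, 119), (261, 118), (262, 119), (263, 125), (264, 145), (265, 164), (266, 151), (267, 147), (268, 140), (269, 140), (270, 139), (271, 139), (272, 139), (273, 139), (274, 139)] [(358, 79), (359, 107), (360, 134), (361, 137), (362, 137), (363, 13
[... 181 characters left out ...]
, 48), (264, 49), (265, 49), (266, 67), (267, 114), (268, 127), (269, 132), (270, 136), (271, 137), (272, 137), (273, 137), (274, 137), (362, 137), (363, 137), (364, 138), (365, 137), (366, 138), (367, 132), (368, 125), (369, 110), (370, 56), (371, 36), (372, 37), (373, 33), (374, 25), (375, 27), (376, 27), (377, 26)]
300 [(258, 33), (259, 34), (260, 34), (261, 34), (262, 34), (263, 35), (264, 34), (265, 32), (266, 36), (267, 62), (268, 115), (269, 129), (270, 133), (271, 136), (272, 137), (273, 137), (274, 137), (362, 138), (363, 137), (364, 137), (365, 135), (366, 130), (367, 117), (368, 71), (369, 39), (370, 33), (371, 35), (372, 35), (373, 34), (374, 34), (375, 35), (376, 34), (377, 33)]
```

View pics/w3z.png

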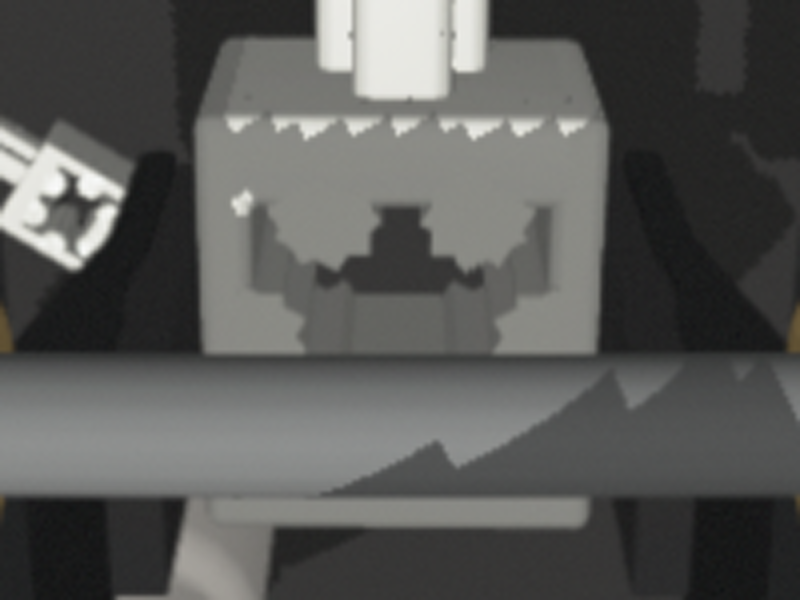

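```bash
cat >>h.py <<'E'
def hub_in_tool(c,M,p,front,back,cl=267,cr=370,zt=-.0051):
    # plane tool z=zt
    d=rays(c,[[318.5,front],[318.5,back],[cl,front+1],[cr,front+1]])@Rc(c).T@M; o=(np.array(c['origin'])-p)@M
    return o+d*((zt-o[2])/d[:,2])[:,None]
E
python3 - <<'E'
from h import *
c=load('wrist'); p=np.array([0.56243459, 0.16518506, 0.27014452]); M=R.from_quat([ 8.64625276e-01,  5.02415644e-01, -1.17998585e-03, -5.10003394e-04]).as_matrix()
q=hub_in_tool(c,M,p,263.7,366)*1000; print(q.round(2))
print('cam off',(np.array(c['origin'])-p)@M)
# expected TCP->camera nominal offsets seen earlier .0784,.0001,-.1441
# arm end
u=onz(c,[[320,9]],0.27+.005)
E
```

```text
[[ 24.03   1.36  -5.1 ]
 [-21.81   1.39  -5.1 ]
 [ 23.63 -18.38  -5.1 ]
 [ 23.58  21.11  -5.1 ]]
cam off [ 0.07864605  0.00057322 -0.14637048]
```

```bash
python3 - <<'E'
from h import *
delta([.590,-.2056,.235],-46.6)
E
```

```text
slide mm [-308.1  208.1   34.1] yaw 60.32 twist needed 106.92
```

Request:
step_arm --pt "-15 10 0" --pt "-30 20 0" --pt "-30 20 0" --pt "-30 20 0" --pt "-30 20 0" --pt "-30 20 0" --pt "-30 20 0" --pt "-30 20 0" --pt "-30 20 0" --pt "-30 20 0" --pt "-23 18 0" --pt "0 0 0" --pt "0 0 0" --twist '[0, 0, 0, 0, 0, 0, 0, 0, 0, 0, 0, 0, 0]'

```text
time: 6.77
position: [0.5907, -0.2066, 0.2677]
tool_rot: [0.865, 0.501, -0.001, -0.003]
ft_force: [-0.7, 0.8, -2.3]
grip_width: 0.0398
```

Request:
step_arm --pt "0 0 0" --pt "0 0 0" --pt "0 0 0" --pt "0 0 0" --pt "0 0 0" --pt "0 0 0" --pt "0 0 0" --pt "0 0 0" --pt "0 0 0" --pt "0 0 0" --pt "0 0 0" --pt "0 0 0" --pt "0 0 0" --pt "0 0 0" --pt "0 0 0" --pt "0 0 0" --pt "0 0 0" --pt "0 0 0" --pt "0 0 0" --twist '[4, 6.8, 6.8, 6.8, 6.8, 6.8, 6.8, 6.8, 6.8, 6.8, 6.8, 6.8, 6.8, 6.8, 6.8, 6.8, 0.9, 0, 0]'

```text
time: 8.35
position: [0.5916, -0.204, 0.2699]
tool_rot: [0.919, -0.394, -0.001, -0.0]
ft_force: [-0.5, -0.1, -2.2]
grip_width: 0.0396
```

```bash
python3 - <<'E'
from h import *
for i in range(1):
    o=robot.get_obs();print(o['time'],o['position'],o['ft_force'],o['moment'],o['q'])
delta([.590,-.2056,.215],-46.6)
c=cam('wrist'); cv2.imwrite('pics/wrist4.png',c['color']); c=cam('side'); cv2.imwrite('pics/side4.png',cv2.resize(c['color'][120:270,240:440],(800,600),interpolation=cv2.INTER_CUBIC))
E
```

```text
8.35 [ 0.59159123 -0.20397529  0.26994936] [-0.54222981 -0.11373399 -2.18684016] [ 0.11250355  0.04503161 -0.00828352] [-5.10519168e-01  4.98478434e-01  1.39444182e+00  3.75365694e-04
  1.25117262e+00  1.86970233e+00]
slide mm [ 0.2  2.3 54.9] yaw -46.38 twist needed 0.22
```

View pics/wrist4.png

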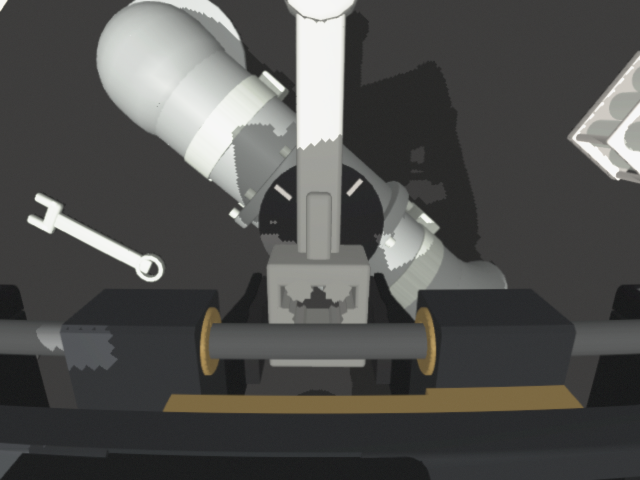

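View pics/side4.png

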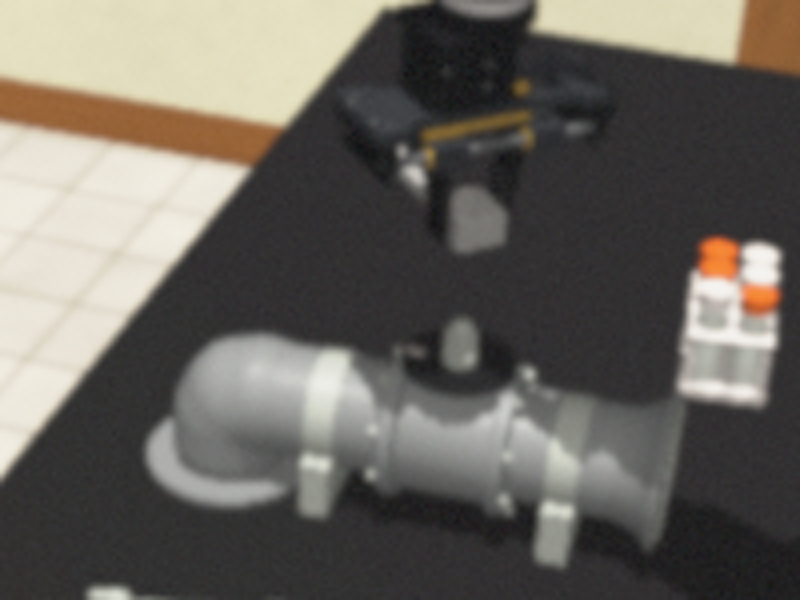

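Both ticks are visible here beside the arm, open at (283,192) and closed at (355,187). That gives a direct relative fix of stem against held hub.

```bash
python3 - <<'E'
from h import *
c=cam('wrist'); o=robot.get_obs(); M=toolR(); p=o['position']; print(p)
g=cv2.cvtColor(c['color'],cv2.COLOR_BGR2GRAY); T={}
for n,(x0,y0,x1,y1) in dict(open=(270,180,294,202),closed=(342,175,366,198)).items():
    s=cv2.resize(g[y0:y1,x0:x1],None,fx=8,fy=8,interpolation=cv2.INTER_CUBIC)
    nn,l,st,ce=cv2.connectedComponentsWithStats((s>120).astype(np.uint8)); i=1+np.argmax(st[1:,4])
    uv=[(ce[i,0]+.5)/8-.5+x0,(ce[i,1]+.5)/8-.5+y0]; T[n]=onz(c,[uv],.137)[0]; print(n,st[i],uv,T[n])
d=(T['open']-T['closed'])[:2]; th=np.arctan2(d[1],d[0])-np.pi/4; print('len',np.hypot(*d),'theta',np.degrees(th))
m=(T['open']+T['closed'])[:2]/2; e=np.array([np.cos(th),np.sin(th)]); f=np.array([np.sin(th),-np.cos(th)])
S=m-.018*(e+f); print('stem app',S, 'in tool mm', ((np.r_[S,.137]-p)@M*1000).round(2))
for col in (280,357): print([(r,int(g[r,col])) for r in range(260,270)],[(r,int(g[r,col])) for r in range(362,370)])
print([(k,int(g[275,k])) for k in list(range(264,272))+list(range(366,373))])
E
```

```text
[ 0.59196066 -0.20483778  0.27064373]
open [  33   44  139  125 6127] [np.float64(282.26435245634076), np.float64(192.87943732658724)] [ 0.62672928 -0.20499568  0.137     ]
closed [  33   37  129  139 6134] [np.float64(353.73540919465273), np.float64(187.86772497554614)] [ 0.59228182 -0.24270986  0.137     ]
len 0.05107824556606331 theta 2.5919703712031934
stem app [ 0.59070995 -0.2066852 ] in tool mm [  0.58   2.17 133.64]
[(260, 111), (261, 112), (262, 111), (263, 117), (264, 132), (265, 144), (266, 150), (267, 150), (268, 151), (269, 151)] [(362, 151), (363, 150), (364, 147), (365, 132), (366, 102), (367, 66), (368, 59), (369, 60)]
[(260, 112), (261, 111), (262, 111), (263, 113), (264, 122), (265, 137), (266, 147), (267, 150), (268, 152), (269, 154)] [(362, 151), (363, 150), (364, 150), (365, 146), (366, 121), (367, 66), (368, 45), (369, 42)]
[(264, 54), (265, 56), (266, 79), (267, 126), (268, 140), (269, 146), (270, 151), (271, 151), (366, 151), (367, 146), (368, 138), (369, 125), (370, 100), (371, 105), (372, 106)]
```

```bash
python3 - <<'E'
from h import *
c=load('wrist'); M=toolR()
B=Rc(c).T@M
S=np.array([0.59071,-0.20669,.137])
so=(S-np.array(c['origin']))@M*1000; print('stem from cam in tool',so)
n=(np.array([S[0],S[1],.173])-np.array(c['origin']))@M*1000; print('nose',n)
d=rays(c,[[318.5,264.2],[318.5,366.3],[266.6,275],[370.0,275]])@B; d/=d[:,2:]
print(d)
for h in (137,139,141,143): 
    q=d*h; print(h,'len',q[0,0]-q[1,0],'wid',q[3,1]-q[2,1],'centre',(q[0,0]+q[1,0])/2,(q[2,1]+q[3,1])/2)
E
```

```text
stem from cam in tool [-77.72915771   2.36127937 277.61253566]
nose [-77.75582803   2.36493211 241.61254572]
[[-0.39137015  0.00363894  1.        ]
 [-0.71647241  0.00404465  1.        ]
 [-0.42318575 -0.13850446  1.        ]
 [-0.42315495  0.14481185  1.        ]]
137 len 44.53900964511502 wid 38.81433448229331 centre -75.88721486303456 0.43205609592799377
139 len 45.18921416548167 wid 39.38096710247278 centre -76.99505741577958 0.4383634841897166
141 len 45.8394186858483 wid 39.94759972265224 centre -78.10289996852461 0.44467087245143944
143 len 46.48962320621495 wid 40.514232342831704 centre -79.21074252126964 0.4509782607131605
```

Request:
step_arm --pt "0.4 1.9 10" --pt "0 0 20" --pt "0 0 20" --pt "0 0 15" --pt "0 0 5" --pt "0 0 0" --pt "0 0 0" --pt "0 0 0" --twist '[0.2, 0, 0, 0, 0, 0, 0, 0]'

```text
time: 9.17
position: [0.5918, -0.2074, 0.202]
tool_rot: [0.918, -0.397, 0.001, 0.0]
ft_force: [-0.7, -0.7, -2.6]
grip_width: 0.0398
```

```bash
python3 - <<'E'
from h import *
o=robot.get_obs(); print(o['position'],o['ft_force'],o['moment']); delta([.5907,-.206,.166],-46.6)
c=cam('wrist'); cv2.imwrite('pics/w5.png',cv2.resize(c['color'][235:385,218:418],(800,600),interpolation=cv2.INTER_CUBIC))
c=cam('side'); cv2.imwrite('pics/s5.png',cv2.resize(c['color'][150:240,300:420],(800,600),interpolation=cv2.INTER_CUBIC))
E
```

```text
[ 0.59175172 -0.2073765   0.20198564] [-0.68323266 -0.66131531 -2.63998221] [0.17624641 0.04313568 0.04220182]
slide mm [-1.8 -0.2 36. ] yaw -46.78 twist needed -0.18
```

View pics/w5.png

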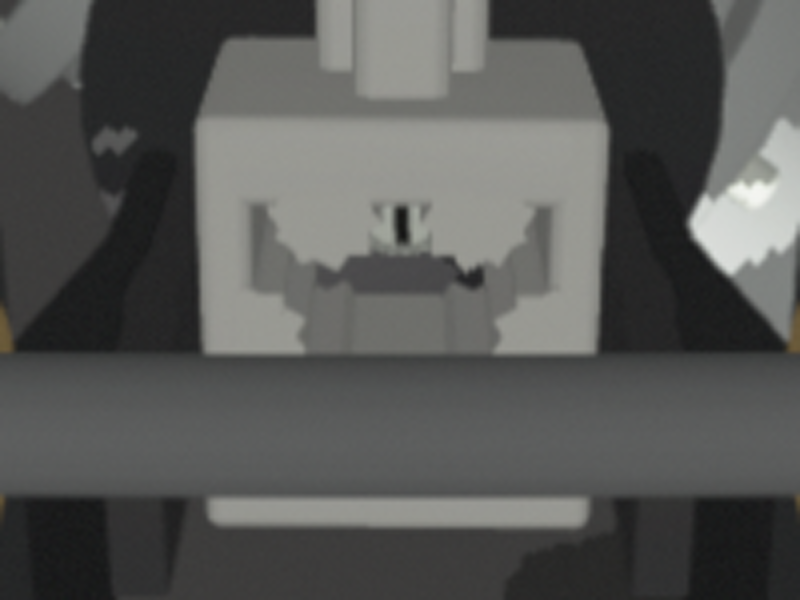

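View pics/s5.png

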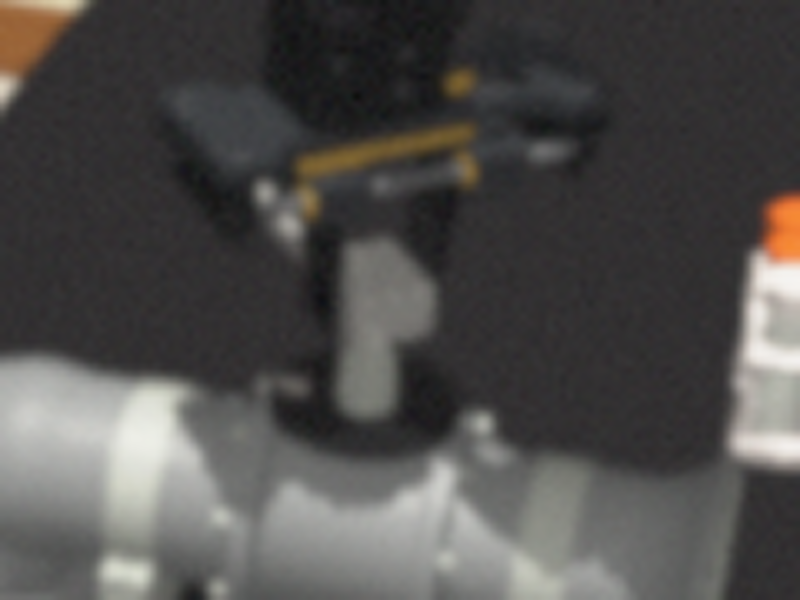

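The dark line shows through the bore at zoom (402,205–245). It is upright and centred on the hub, so the angle and y match. I'll check x from the line's lower end.

```bash
python3 - <<'E'
from h import *
c=load('wrist'); M=toolR(); B=Rc(c).T@M; oz=float(c['origin'][2])
h=(oz-.173)*1000; d=rays(c,[[318.3,296.2]])@B; d/=d[:,2:]; e=d[0]*h; print('line low end',e,'centre x',e[0]+4.35, oz)
d=rays(c,[[318.4,264.3],[318.4,366.2],[266.6,275],[370.0,275]])@B; d/=d[:,2:]; q=d*141; print('hub',q[0,0]/2+q[1,0]/2,q[2:,1].mean(), 'bore ctr y')
S=np.array([0.59071,-0.20669,.173]); print('stem app',(S-np.array(c['origin']))@M*1000)
E
```

```text
line low end [-84.36355553   0.51462598 173.3816175 ] centre x -80.01355552781754 0.34638161750157154
hub -78.05121626977751 0.41729882433341636 bore ctr y
stem app [-79.81000008   0.38654133 173.17773072]
```

Request:
step_arm --pt "-1.6 0 0" --pt "0 0 3" --pt "0 0 3" --pt "0 0 2" --pt "0 0 2" --pt "0 0 0" --pt "0 0 0" --twist '[0, 0, 0, 0, 0, 0, 0]'

```text
time: 9.85
position: [0.5897, -0.2056, 0.1906]
tool_rot: [0.918, -0.397, -0.0, -0.0]
ft_force: [-0.3, 1.0, -2.7]
grip_width: 0.0395
```

Request:
step_arm --pt "0 0 1" --pt "0 0 1" --pt "0 0 1" --pt "0 0 0" --twist '[0, 0, 0, 0]'

```text
time: 10.18
position: [0.5898, -0.2056, 0.1877]
tool_rot: [0.918, -0.397, -0.0, -0.0]
ft_force: [-0.5, 0.1, -2.5]
grip_width: 0.0395
```

Request:
step_arm --pt "0 0 0.7" --pt "0 0 0.7" --pt "0 0 0.7" --pt "0 0 0" --twist '[0, 0, 0, 0]'

```text
time: 10.52
position: [0.5899, -0.2057, 0.1858]
tool_rot: [0.918, -0.397, 0.0, -0.0]
ft_force: [0.1, -0.1, -1.4]
grip_width: 0.0395
```

Request:
step_arm --pt "0 0 0.5" --pt "0 0 0.5" --pt "0 0 0.5" --pt "0 0 0" --twist '[0, 0, 0, 0]'

```text
time: 10.85
position: [0.5902, -0.206, 0.1845]
tool_rot: [0.918, -0.397, 0.001, 0.0]
ft_force: [0.4, -2.0, -1.8]
grip_width: 0.0398
```

Request:
step_arm --pt "0 0 0.7" --pt "0 0 0.7" --pt "0 0 0.6" --pt "0 0 0" --twist '[0, 0, 0, 0]'

```text
time: 11.18
position: [0.5903, -0.2061, 0.1824]
tool_rot: [0.918, -0.397, 0.001, 0.0]
ft_force: [1.0, -1.1, -2.1]
grip_width: 0.0396
```

```bash
python3 - <<'E'
from h import *
o=robot.get_obs(); M=toolR(); print(o['position'],o['ft_force'],'tool F',(o['ft_force']@M).round(2),'mom',(o['moment']@M).round(3))
E
```

```text
[ 0.5902685  -0.20605409  0.18242866] [ 1.00434048 -1.08310548 -2.13878693] tool F [1.47 0.01 2.14] mom [-0.002  0.194  0.082]
```

No resistance and already below the spline tops: matched. I'll continue gently.

Request:
step_arm --pt "0.2 0 1" --pt "0 0 1" --pt "0 0 1" --pt "0 0 1" --pt "0 0 0" --twist '[0, 0, 0, 0, 0]'

```text
time: 11.6
position: [0.5903, -0.2061, 0.1783]
tool_rot: [0.918, -0.397, 0.0, 0.0]
ft_force: [2.1, -2.3, -1.4]
grip_width: 0.0398
```

Request:
step_arm --pt "0 0 1" --pt "0 0 1" --pt "0 0 1" --pt "0 0 1" --pt "0 0 0" --twist '[0, 0, 0, 0, 0]'

```text
time: 12.02
position: [0.5903, -0.2061, 0.1744]
tool_rot: [0.918, -0.397, 0.0, 0.0]
ft_force: [2.2, -2.4, -1.1]
grip_width: 0.0396
```

Request:
step_arm --pt "0 0 1" --pt "0 0 1" --pt "0 0 1" --pt "0 0 0" --twist '[0, 0, 0, 0]'

```text
time: 12.35
position: [0.5903, -0.2061, 0.1714]
tool_rot: [0.918, -0.397, 0.001, 0.0]
ft_force: [2.6, -3.7, -0.7]
grip_width: 0.0395
```

Request:
step_arm --pt "0.4 0 0" --pt "0 0 1" --pt "0 0 1" --pt "0 0 0" --twist '[0, 0, 0, 0]'

```text
time: 12.68
position: [0.5903, -0.2062, 0.1692]
tool_rot: [0.918, -0.397, 0.0, 0.0]
ft_force: [2.8, -1.4, 0.2]
grip_width: 0.0393
```

Request:
step_arm --pt "0 0 1" --pt "0 0 1" --pt "0 0 0" --twist '[0, 0, 0]'

```text
time: 12.93
position: [0.5903, -0.2062, 0.1672]
tool_rot: [0.918, -0.397, 0.0, 0.0]
ft_force: [2.7, -2.7, 0.5]
grip_width: 0.0398
```

Request:
step_arm --pt "0 0 0.7" --pt "0 0 0.7" --pt "0 0 0" --twist '[0, 0, 0]'

```text
time: 13.18
position: [0.5904, -0.2062, 0.1659]
tool_rot: [0.918, -0.397, 0.0, 0.0]
ft_force: [2.4, -3.7, 0.6]
grip_width: 0.0396
```

Request:
step_arm --pt "0 0 0.5" --pt "0 0 0.5" --pt "0 0 0" --twist '[0, 0, 0]'

```text
time: 13.43
position: [0.5904, -0.2062, 0.1659]
tool_rot: [0.918, -0.397, 0.0, 0.0]
ft_force: [0.7, -3.0, 5.2]
grip_width: 0.0396
```

The TCP stopped at z 0.1659 (0.166 expected when seated) with about 8 N: seated. I'll settle, then swing in small chunks, watching force and moment.

Request:
step_arm --pt "0 0 -0.2" --pt "0 0 0" --pt "0 0 0" --pt "0 0 0" --twist '[0, 0, 0, 0]'

```text
time: 13.77
position: [0.5904, -0.2062, 0.1659]
tool_rot: [0.918, -0.397, 0.0, 0.0]
ft_force: [1.1, -2.4, 6.1]
grip_width: 0.0397
```

```bash
cat > f.py <<'E'
from h import *
o=robot.get_obs(); M=toolR(); y=np.degrees(np.arctan2(M[1,0],M[0,0]))
print(round(o['time'],2),o['position'].round(4),'yaw',y.round(2),'tool F',(o['ft_force']@M).round(2),'mom',(o['moment']@M).round(3),'q6',o['q'][5].round(3))
E
python3 f.py
```

```text
13.77 [ 0.5904 -0.2062  0.1659] yaw -46.78 tool F [ 2.49  0.83 -6.06] mom [-0.123  0.306 -0.03 ] q6 1.873
```

Request:
step_arm --pt "0 0 0" --pt "0 0 0" --pt "0 0 0" --twist '[-2, -2, 0]'

```text
time: 14.02
position: [0.5904, -0.2063, 0.1659]
tool_rot: [0.931, -0.364, 0.0, 0.0]
ft_force: [0.4, -2.5, 5.5]
grip_width: 0.0396
```

```bash
python3 f.py
```

```text
14.02 [ 0.5904 -0.2063  0.1659] yaw -42.73 tool F [ 1.99  1.51 -5.46] mom [-0.116  0.255 -0.004] q6 1.802
```

Request:
step_arm --pt "0 0 0" --pt "0 0 0" --pt "0 0 0" --pt "0 0 0" --twist '[-2, -2, -2, 0]'

```text
time: 14.35
position: [0.5903, -0.2063, 0.1659]
tool_rot: [0.949, -0.315, 0.0, 0.0]
ft_force: [0.4, -3.7, 6.3]
grip_width: 0.0398
```

```bash
python3 f.py
```

```text
14.35 [ 0.5903 -0.2063  0.1659] yaw -36.73 tool F [ 2.53  2.75 -6.32] mom [-0.252  0.249  0.024] q6 1.697
```

Request:
step_arm --pt "0 0 0" --pt "0 0 0" --pt "0 0 0" --pt "0 0 0" --twist '[-2, -2, -2, 0]'

```text
time: 14.68
position: [0.5904, -0.2064, 0.1659]
tool_rot: [0.964, -0.265, 0.0, 0.0]
ft_force: [0.8, -2.6, 6.5]
grip_width: 0.0398
```

```bash
python3 f.py
```

```text
14.68 [ 0.5904 -0.2064  0.1659] yaw -30.73 tool F [ 2.01  1.82 -6.51] mom [-0.287  0.177 -0.01 ] q6 1.593
```

Request:
step_arm --pt "0 0 0" --pt "0 0 0" --pt "0 0 0" --pt "0 0 0" --twist '[-2, -2, -2, 0]'

```text
time: 15.02
position: [0.5903, -0.2064, 0.1659]
tool_rot: [0.977, -0.214, 0.0, 0.0]
ft_force: [0.8, -2.3, 5.7]
grip_width: 0.0394
```

```bash
python3 f.py; python3 - <<'E'
from h import *
c=cam('wrist'); cv2.imwrite('pics/w6.png',c['color'])
E
```

```text
15.02 [ 0.5903 -0.2064  0.1659] yaw -24.73 tool F [ 1.66  1.76 -5.67] mom [-0.339  0.209 -0.011] q6 1.488
```

View pics/w6.png

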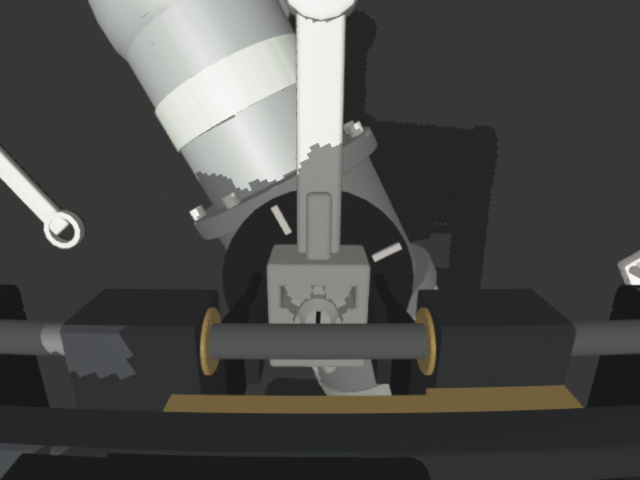

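The nose stands up through the bore at (319,318), with its line still in line with the arm, so the stem is turning with the lever. I'll continue towards the stop.

Request:
step_arm --pt "0 0 0" --pt "0 0 0" --pt "0 0 0" --pt "0 0 0" --pt "0 0 0" --pt "0 0 0" --pt "0 0 0" --twist '[-2, -2, -2, -2, -2, -2, 0]'

```text
time: 15.65
position: [0.5903, -0.2066, 0.1659]
tool_rot: [0.994, -0.111, 0.0, 0.0]
ft_force: [0.3, -3.1, 4.9]
grip_width: 0.0404
```

```bash
python3 f.py
```

```text
15.65 [ 0.5903 -0.2066  0.1659] yaw -12.73 tool F [ 0.93  2.97 -4.91] mom [-0.423  0.132  0.026] q6 1.279
```

Request:
step_arm --pt "0 0 0" --pt "0 0 0" --pt "0 0 0" --pt "0 0 0" --pt "0 0 0" --twist '[-2, -2, -2, -2, 0]'

```text
time: 16.07
position: [0.5903, -0.2066, 0.1659]
tool_rot: [0.999, -0.041, 0.0, 0.0]
ft_force: [0.3, -3.0, 5.8]
grip_width: 0.0401
```

```bash
python3 f.py
```

```text
16.07 [ 0.5903 -0.2066  0.1659] yaw -4.72 tool F [ 0.53  2.94 -5.76] mom [-0.479  0.072  0.024] q6 1.139
```

Request:
step_arm --pt "0 0 0" --pt "0 0 0" --pt "0 0 0" --pt "0 0 0" --twist '[-1.5, -1.5, -1.5, 0]'

```text
time: 16.4
position: [0.5903, -0.2066, 0.1659]
tool_rot: [1.0, -0.002, 0.0, 0.001]
ft_force: [0.2, -4.3, 6.9]
grip_width: 0.0398
```

```bash
python3 f.py
```

```text
16.4 [ 0.5903 -0.2066  0.1659] yaw -0.24 tool F [ 0.27  4.28 -6.89] mom [-0.538  0.046  0.148] q6 1.061
```

Request:
step_arm --pt "0 0 0" --pt "0 0 0" --pt "0 0 0" --twist '[-1, -1, 0]'

```text
time: 16.65
position: [0.5903, -0.2066, 0.1659]
tool_rot: [1.0, 0.015, 0.0, 0.001]
ft_force: [0.6, -3.8, 6.4]
grip_width: 0.0396
```

```bash
python3 f.py
```

```text
16.65 [ 0.5903 -0.2066  0.1659] yaw 1.74 tool F [ 0.45  3.77 -6.39] mom [-0.526  0.023  0.088] q6 1.026
```

Request:
step_arm --pt "0 0 0" --pt "0 0 0" --pt "0 0 0" --twist '[-1, -1, 0]'

```text
time: 16.9
position: [0.5903, -0.2067, 0.1659]
tool_rot: [0.999, 0.033, 0.0, 0.001]
ft_force: [0.8, -2.9, 6.2]
grip_width: 0.0398
```

```bash
python3 f.py
```

```text
16.9 [ 0.5903 -0.2067  0.1659] yaw 3.74 tool F [ 0.66  2.94 -6.19] mom [-0.558  0.014  0.077] q6 0.991
```

Request:
step_arm --pt "0 0 0" --pt "0 0 0" --twist '[-1, 0]'

```text
time: 17.07
position: [0.5903, -0.2066, 0.1659]
tool_rot: [0.999, 0.041, 0.0, 0.001]
ft_force: [1.2, -3.6, 6.0]
grip_width: 0.0398
```

```bash
python3 f.py
```

```text
17.07 [ 0.5903 -0.2066  0.1659] yaw 4.74 tool F [ 0.92  3.66 -6.  ] mom [-0.595  0.005  0.109] q6 0.974
```

Request:
step_arm --pt "0 0 0" --pt "0 0 0" --twist '[-1, 0]'

```text
time: 17.23
position: [0.5904, -0.2066, 0.1659]
tool_rot: [0.999, 0.05, 0.0, 0.001]
ft_force: [0.6, -3.3, 4.9]
grip_width: 0.0397
```

```bash
python3 f.py
```

```text
17.23 [ 0.5904 -0.2066  0.1659] yaw 5.73 tool F [ 0.28  3.39 -4.91] mom [-0.528  0.049  0.1  ] q6 0.956
```

Request:
step_arm --pt "0 0 0" --pt "0 0 0" --twist '[-1, 0]'

```text
time: 17.4
position: [0.5904, -0.2066, 0.1658]
tool_rot: [0.998, 0.059, 0.0, 0.0]
ft_force: [0.4, -3.5, 4.6]
grip_width: 0.0395
```

```bash
python3 f.py;  python3 - <<'E'
from h import *
c=cam('wrist'); cv2.imwrite('pics/w7.png',c['color'])
E
```

```text
17.4 [ 0.5904 -0.2066  0.1658] yaw 6.72 tool F [-0.04  3.52 -4.6 ] mom [-0.555 -0.016  0.174] q6 0.939
```

View pics/w7.png

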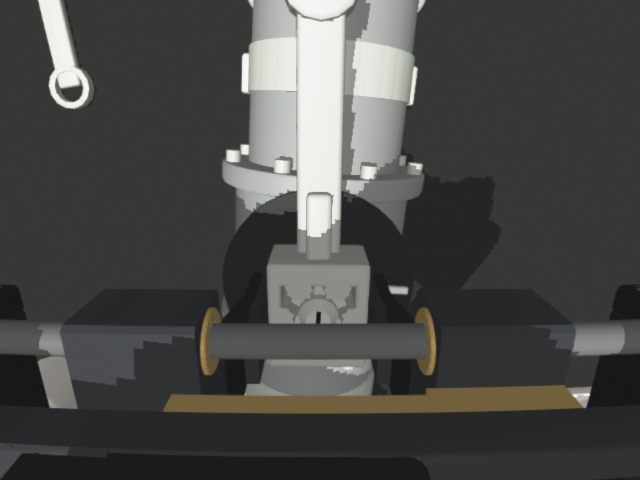

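The arm now covers the open tick and lies along the duct, and the torque is beginning to rise. One or two more degrees should feel the stop.

Request:
step_arm --pt "0 0 0" --pt "0 0 0" --twist '[-0.7, 0]'

```text
time: 17.62
position: [0.5904, -0.2067, 0.1658]
tool_rot: [0.998, 0.064, 0.0, 0.0]
ft_force: [1.3, -2.4, 4.8]
grip_width: 0.0399
```

```bash
python3 f.py
```

```text
17.62 [ 0.5904 -0.2067  0.1658] yaw 7.37 tool F [ 0.95  2.5  -4.8 ] mom [-0.56  -0.018  0.243] q6 0.927
```

Stop felt: torque went 0.10 → 0.17 → 0.24 N m in 1.7°. I'll relax, then open.

Request:
step_arm --pt "0 0 0" --pt "0 0 0" --twist '[0.8, 0]'

```text
time: 17.78
position: [0.5904, -0.2067, 0.1659]
tool_rot: [0.998, 0.058, 0.0, 0.001]
ft_force: [1.9, -3.1, 4.9]
grip_width: 0.04
```

Request:
step_arm --pt "0 0 0" --pt "0 0 0" --pt "0 0 0" --pt "0 0 0" --pt "0 0 0" --pt "0 0 0" --pt "0 0 0" --twist '[0, 0, 0, 0, 0, 0, 0]' --jaw 70

```text
time: 18.37
position: [0.5901, -0.2058, 0.1649]
tool_rot: [0.998, 0.058, -0.0, -0.0]
ft_force: [-1.1, 0.3, 0.0]
grip_width: 0.0687
```

```bash
python3 f.py
```

```text
18.37 [ 0.5901 -0.2058  0.1649] yaw 6.62 tool F [-1.04 -0.39 -0.04] mom [ 0.04  -0.013 -0.03 ] q6 0.941
```

Free of contact. I'll go straight up and look.

Request:
step_arm --pt "0 0 -4" --pt "0 0 -10" --pt "0 0 -15" --pt "0 0 -15" --pt "0 0 -20" --pt "0 0 -20" --pt "0 0 -20" --pt "0 0 0" --pt "0 0 0" --pt "0 0 0" --twist '[0, 0, 0, 0, 0, 0, 0, 0, 0, 0]'

```text
time: 19.2
position: [0.5898, -0.2059, 0.2689]
tool_rot: [0.998, 0.058, -0.0, -0.0]
ft_force: [-0.3, 0.2, -0.4]
grip_width: 0.0699
```

```bash
python3 f.py; python3 - <<'E'
from h import *
c=cam('wrist'); cv2.imwrite('pics/w8.png',c['color'])
t=cam('side'); cv2.imwrite('pics/s8.png',cv2.resize(t['color'][150:270,260:420],(800,600),interpolation=cv2.INTER_CUBIC))
E
```

```text
19.2 [ 0.5898 -0.2059  0.2689] yaw 6.62 tool F [-0.27 -0.25  0.43] mom [ 0.068 -0.035  0.004] q6 0.941
```

View pics/w8.png

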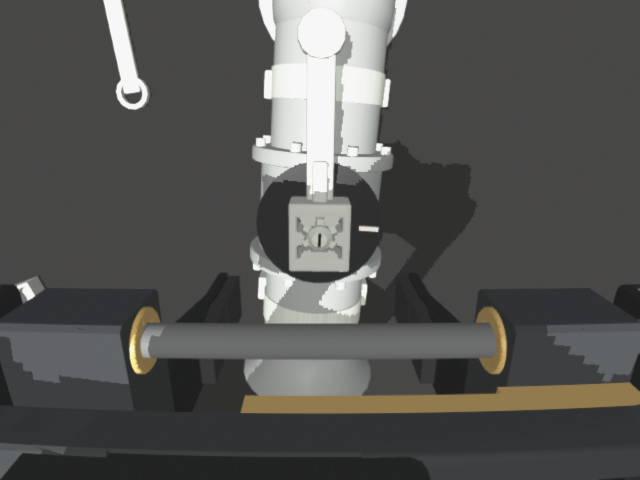

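View pics/s8.png

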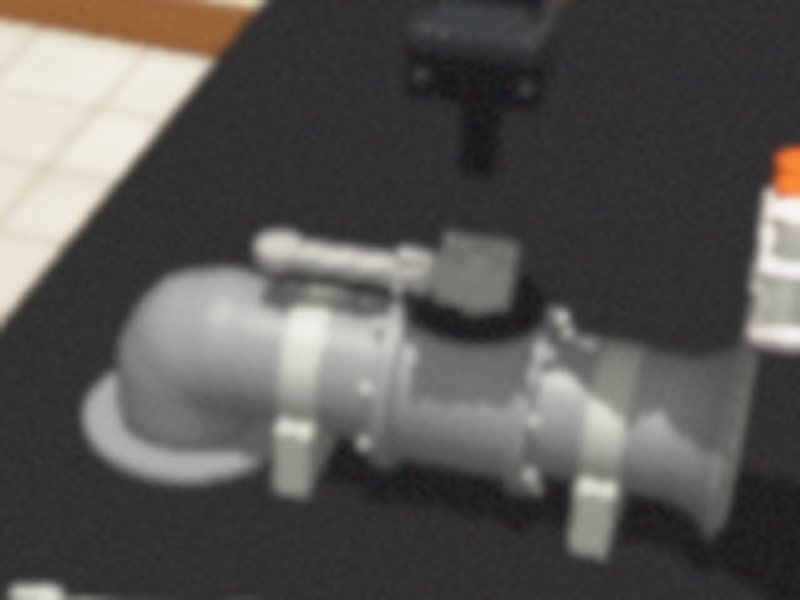

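```bash
python3 - <<'E'
from h import *
c=load('wrist'); g=cv2.cvtColor(c['color'],cv2.COLOR_BGR2GRAY)
H=onz(c,[[320,238]],.173)[0]
E=onz(c,[[321.5,33.5]],.165)[0]; d=E-H
print(H,E,np.hypot(*d[:2]),np.degrees(np.arctan2(d[1],d[0])))
th=np.radians(2.55); print('end in seat frame x,y', d[0]*np.cos(th)+d[1]*np.sin(th), -d[0]*np.sin(th)+d[1]*np.cos(th))
# hub height from depth at solid places on its top
print(bydepth(c,np.array([[297,210],[343,210],[297,262],[343,262],[322,30]]))[:,2])
E
```

```text
[ 0.59229099 -0.20723082  0.173     ] [ 0.71306637 -0.19394907  0.165     ] 0.12150348723031454 6.275639156541038
end in seat frame x,y 0.12124670673537219 0.007895157690246575
[0.16958764 0.17082951 0.16971772 0.17042141 0.15667496]
```

Hub top is at 0.170 (0.171 when seated). The arm's end is at x 0.121, y +0.008 in the seat frame. All within the limits, so I'm handing in.

```bash
python3 -c "
from rig import robot; print(robot.hand_in())"
```

```text
the job is handed in; nothing more can be done
None
```

The middle-sized lever is on the stem, pressed fully home on the collar and swung counter-clockwise to its open stop. The gripper has let go and is clear above it. I handed the job in after about 19 s; no verdict was reported.

- **Fitting:** I set the lever's angle from the dark line on the stem's nose. The splines matched first time, with a net push of 4 to 5 N at most on the way down. It came to rest with about 8 to 9 N of pressing.
- **Swing:** The stem turned with the lever, its nose line staying along the arm. At the stop the torque rose from 0.10 to 0.24 N m, and I eased off before opening the jaws.
- **Seating check:** The last wrist picture puts the hub's top at 169.6 to 170.8 mm, against 171 mm when seated. The hand touched nothing (force readings under 1 N).
- **Arm's end:** It lies at x = 0.121 m and y = +0.008 m in the seat frame; the limits are above 0.11 and above −0.018.

**Disagreements and gaps:**
- The arm reads about 3.7° past the duct's line, which fits the spline play.
- The hub-to-end distance measured 121.5 mm against the nominal 125 mm. Camera calibration probably accounts for this.
- I took no final top view to confirm the other things on the bench had not moved; no contact with them was felt.

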